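# Reset the press interlock with its two-key station

## Task

Reset the press interlock at the grey two-key station: with a fingertip, push the orange-fronted hood all the way back, away from you, to uncover the keys. Then press both green keys fully down together, one fingertip on each and never one alone, hold both down for two seconds, and let them both come up again, leaving the hood back. Grasp nothing, do not press the small red stop button between the keys, and leave the things around the station where they are.

Things in the scene. Friction and masses are not known exactly. Their poses are not given: they have to be found in the camera images.
- station: Grey control station with an aluminium deck, fixed to the bench, 205 x 146 mm. Origin on the bench top, exactly below the midpoint between the two green keys. Its z is up, +y runs from the right key to the left key, +x is the way the hood slides open (away from the robot). The body spans x -50 to +155 mm and y -73 to +73 mm; the flat deck is 45 mm above the bench. Two dark hood rails run along x on the deck at y = +-66 mm, up to 54 mm above the bench.
- hood (a joint): Travel of the sliding hood along the station's +x (m): 0 = fully forward over the keys, 0.08 = fully back against its stop. It starts somewhere between 0 and 0.02, slides against about 1.5 N friction and stays where it is left. Counts as fully back from 0.070.
- hood_front (a point): Centre of the outside of the hood's upright orange front face, which faces the station's -x. The face is 116 mm wide along y and reaches from 57 to 81 mm above the bench (this point: 69 mm). The hood is a shell, 95 mm deep and 124 mm wide, with clear top and orange sides, open below, its top 81 mm above the bench. This point lies 35 mm in front of the line of the keys when the joint reads 0, 45 mm behind it when it reads 0.08. It moves with the hood.
- left_key (a joint): Press of the left green key (m): 0 = up, 0.006 = fully down. Spring return: 2 N to start, 5 N fully down. Down counts from 0.0042.
- right_key (a joint): Press of the right green key (m), the same as the left.
- left_key_top (a point): Centre of the top of the left green key: round flat cap, 26 mm diameter, 55 mm above the bench when up, 49 mm when fully down, in a steel collar 48 mm high. At station x 0, y +30 mm. The point moves with the key.
- right_key_top (a point): Centre of the top of the right green key, the same as the left, at station x 0, y -30 mm: the key centres are 60 mm apart.
- stop_button (a joint): Press of the red stop button (m): 0 = up, 0.003 = fully down. Must stay below 0.001.
- stop_button_top (a point): Centre of the top of the red stop button, 16 mm diameter, midway between the green keys, its top 51 mm above the bench.
- gauge_block: Bystander: loose ground steel block, 25 x 50 x 25 mm high, to the left of the station. Origin at the centre of its underside.
- ink_bottle: Bystander: loose small red bottle with black cap, 42 mm across, 74 mm high, to the right of the station. Origin at the centre of its underside.
- oil_stone: Bystander: loose dark sharpening stone, 13 x 90 x 12 mm high, in front of the station. Origin at the centre of its underside.

How it is judged:
By the outcome, as a careful person would: the job done as asked, in the order asked, and still so for the second after the job is handed in, with the robot touching nothing.
It also fails if it takes over 50 s, if anything falls off the work surface, if the arm or the gripper's body presses on something with over 40 N, if the wrist force passes 120 N, or if a joint passes its speed limit or range.

## Robot

A 7-joint arm with a two-finger parallel gripper is mounted at the origin on the work surface; the furniture and walls round the work are solid. World frame = base frame: x ahead of the robot, y to its left, z up, the work surface at z = 0. Lengths are in m, angles in rad, forces in N, time in s.
With the tool pointing down it reaches from about 0.425 to 1.025 m from the base axis. Payload 9.4 kg.
Tool frame: the origin (TCP) lies on the centre line of the jaws, within the pads' length; the fingertips stand 8 mm ahead of it and the grasp point (between the pads) lies 11 mm behind it; z points along the fingers, x is the direction in which the jaws open and shut, and the axes are right-handed (so a half turn about z gives the same grasp; the last joint's range is limited). The gripper opens to 85 mm and grips with 20 to 120 N. Pads are 22 mm wide; open, the fingers measure 114 mm over their backs; the gripper's body (76 mm by 85 mm) begins 54 mm behind the grasp point. The pads swing forward as they close: fully open they stand 13 mm farther back than shut.
Start: joints at [1.25, 0.599, -0.003, 1.599, 0.002, 0.943, -0.08], TCP at [0.175, -0.704, 0.201] pointing down, gripper open.
Joint ranges: [-2.57, 2.57], [-0.35, 1.97], [-1.29, 1.29], [0.11, 2.56], [-1.05, 4.19], [0.11, 1.86], [-2.63, 2.63]. Speed limits (rad/s): [2.22, 2.22, 3.01, 3.01, 3.14, 3.14, 3.14].

## Interface

Orientations are given as a unit quaternion [w, x, y, z].
In Python, from rig import arm, eyes, job gives the robot as it stands. The module is installed in compiled form; this text tells all that it offers.
- The arm moves only by the tool jog_arm, never from a script. Its argument "series" is a list that holds one entry, the list of rows, each a list of 5 numbers: the shift along the tool's x, y, z in cm, then the turn about the tool's z in degrees, then the finger opening in cm, from 0 to 8.54. A call has 1 to 12 rows; each row shifts and turns the pose as measured when the row begins, along the tool's axes as they then stand; what a row does not reach is not made up. A row lasts 1/8 s, in which the tool goes at most 62.5 mm and 10.7 degrees, less where a joint would pass 70% of its speed; a pose out of reach is approached as far as the arm can. A call with a gripper value outside its range is refused whole. The fingers move at their own pace and stop on an object; "newtons" is the grip in N (left out, the last holds). Time passes only in rows, so rows that do not move let the fingers close. It gives the time, the measured TCP pose, the force and the opening at its end, in the units of the state.
- arm.state(): the state, without advancing time (a new reading comes with each control period).
- eyes.snapshot(name): name is "scene" or "top"; returns (picture, depth): 384x512x3 uint8, red, green, blue; 384x512 float32, m along the optical axis (not along the pixel's ray), 0 where there is no reading.
- eyes.get_calibration(name): a dict with "vfov" (degrees; the focal length in pixels is half the picture's height over the tangent of half this angle, whatever the lens; pixels are square), "cx", "cy" (the principal point, pixels), "extrinsics" (4x4, takes a point from camera to world coordinates). Camera axes: x right, y down, z forward; pixel columns grow to the right and rows downward; lengths in m; the calibration is good to about 2 mm. A picture is of the moment at which its call begins. get_calibration takes no time and is no camera call.
- job.sign_off(): hands the job in, once; it reports no verdict.
The state is a dict: "t": time; "qpos": joint angles; "joint_vel": joint speeds; "joint_torque": joint torques, N m; "tool_pos": TCP position; "orientation": TCP orientation; "force": force on the tool from outside, world axes, zero at the start; "ft_torque": the same for the moment, N m; "finger_gap": opening from 0.0 (shut) to 1.0 (fully open).
Only numpy, scipy, OpenCV 4.12 (cv2) and the standard library are available. Lean on these libraries where they do the work, as an engineer would, in place of code of your own. Each camera call takes 0.05 s, during which the arm holds its last target.

## Working session

There is one attempt and no reset: what is moved stays moved. The work goes in short steps, Python scripts to look and compute and a tool call to move; the robot and the scene stay as the last step left them, time stands still between calls to the robot, and variables do not carry over. Pictures are saved under pics/ and viewed, and the job is handed in when it is done.

Besides the shell and the picture viewer there is one more tool, called as name([rows], argument=value, ...), one row to a line, values as JSON. jog_arm: Moves the arm, as the interface text tells. Its arguments: {"type":"object","properties":{"series":{"type":"array","items":{"type":"array","items":{"type":"array","items":{"type":"number"}}}},"newtons":{"type":"number"}},"required":["series"]}

```bash
mkdir -p pics
python3 - <<'E'
from rig import arm, eyes, job
import cv2, numpy as np
s=arm.state(); print(s)
for n in("scene","top"):
    im,d=eyes.snapshot(n); cv2.imwrite(f"pics/{n}0.png",im[:,:,::-1]); np.savez(f"{n}0.npz",im=im,d=d)
    print(n,eyes.get_calibration(n))
E
```

```text
{'t': 0.0, 'qpos': array([ 1.2503    ,  0.60016482, -0.00253512,  1.60013864,  0.00178903,
        0.942916  , -0.07979879]), 'joint_vel': array([-1.28865510e-03, -1.58336030e-03,  2.11327415e-03,  5.43478485e-04,
        2.80709666e-04, -1.12689054e-03, -6.45204088e-06]), 'joint_torque': array([ 2.32902776e-04, -7.76443863e+01,  1.56585060e+00, -2.58007210e+01,
        1.24771937e-02,  8.95355508e-03,  1.28348029e-05]), 'tool_pos': array([ 0.17485406, -0.70304813,  0.19968532]), 'orientation': array([-4.41668968e-04,  7.87855568e-01, -6.15859516e-01, -6.81747921e-04]), 'force': array([-0.63499447,  0.1110635 ,  0.11787996]), 'ft_torque': array([ 0.03860391, -0.0253879 , -0.07734971]), 'finger_gap': 1.0020496324460988}
scene {'vfov': 44.43762832531831, 'cx': 255.2089173351466, 'cy': 190.8338655453271, 'extrinsics': array([[ 0.92017423, -0.32746042,  0.21459045,  0.23475647],
       [-0.39149507, -0.76496832,  0.51142456, -0.15266404],
       [-0.0033164 , -0.5546108 , -0.83210328,  0.79613095],
       [ 0.        ,  0.        ,  0.        ,  1.        ]])}
top {'vfov': 51.98155423283482, 'cx': 256.5222668704219, 'cy': 194.82965546467122, 'extrinsics': array([[-0.01449166, -0.99663225,  0.08071033,  0.36702786],
       [-0.9995    ,  0.0167073 ,  0.02684447,  0.26531053],
       [-0.02810252, -0.08028095, -0.99637604,  0.90783719],
       [ 0.        ,  0.        ,  0.        ,  1.        ]])}
```

View pics/scene0.png

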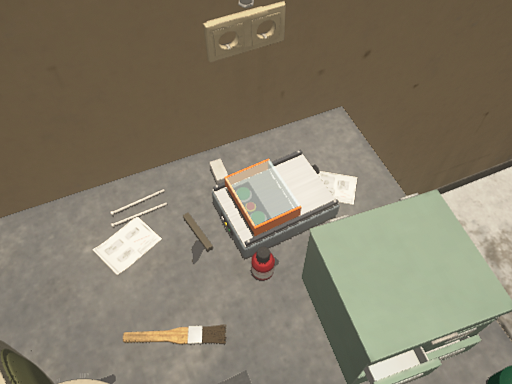

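View pics/top0.png

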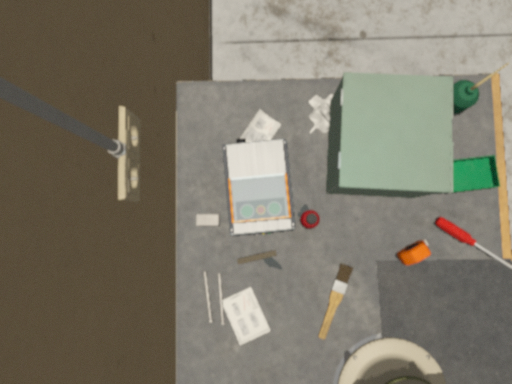

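The scene view shows the station at about (275,200), with the orange hood over the green keys. The bottle is at (263,264), the stone at (197,232) and the cabinet is to the right. In the top view the station is at about (259,188), keys at (245,211) and (275,210), block at (207,220), bottle at (310,219) and stone at (258,257).

```bash
cat > h.py <<'E'
import numpy as np, cv2
from rig import arm, eyes, job
def cast(n,uv,z):
    c=eyes.get_calibration(n); E=c["extrinsics"]; f=192/np.tan(np.radians(c["vfov"]/2))
    uv=np.atleast_2d(np.asarray(uv,float))
    r=np.c_[(uv[:,0]-c["cx"])/f,(uv[:,1]-c["cy"])/f,np.ones(len(uv))]@E[:3,:3].T
    o=E[:3,3]; return o+r*((z-o[2])/r[:,2])[:,None]
def proj(n,P):
    c=eyes.get_calibration(n); E=c["extrinsics"]; f=192/np.tan(np.radians(c["vfov"]/2))
    q=(np.atleast_2d(P)-E[:3,3])@E[:3,:3]
    return np.c_[q[:,0]/q[:,2]*f+c["cx"],q[:,1]/q[:,2]*f+c["cy"]]
E
python3 - <<'E'
from h import *
for n,(x0,x1,y0,y1) in dict(scene=(180,360,130,290),top=(190,330,125,275)).items():
    im=np.load(f"{n}0.npz")["im"]
    c=cv2.resize(im[y0:y1,x0:x1],None,fx=4,fy=4,interpolation=cv2.INTER_CUBIC)[:,:,::-1]
    cv2.imwrite(f"pics/{n}_crop0.png",c[:600])
    hsv=cv2.cvtColor(im,cv2.COLOR_RGB2HSV)
    for name,lo,hi,z in (("green",(60,45,60),(95,255,255),.055),("orange",(5,130,100),(18,255,255),.069),("red",(0,60,60),(5,255,255),.051)):
        m=cv2.inRange(hsv,lo,hi); M=np.zeros_like(m); M[y0:y1,x0:x1]=m[y0:y1,x0:x1]
        k,l,st,ce=cv2.connectedComponentsWithStats(M)
        for i in range(1,k):
            if st[i,4]>15: print(n,name,st[i],ce[i].round(1),cast(n,ce[i],z).round(4))
E
```

```text
scene orange [225 159  44  20  91] [246.3 168. ] [[0.4271 0.3495 0.069 ]]
scene orange [225 180  76  56 568] [267.5 217.2] [[0.4204 0.2334 0.069 ]]
scene red [251 252  24  21 293] [262.7 263.5] [[0.3797 0.1615 0.051 ]]
scene red [252 274  19   7  23] [261.3 277.9] [[0.367 0.138 0.051]]
top orange [286 174   5  43  65] [287.9 196.1] [[0.4312 0.221  0.069 ]]
top orange [228 180   5  42  69] [230.3 200.2] [[0.4245 0.3442 0.069 ]]
top red [300 210  20  19 192] [309.9 218.8] [[0.3825 0.1737 0.051 ]]
```

View pics/scene_crop0.png

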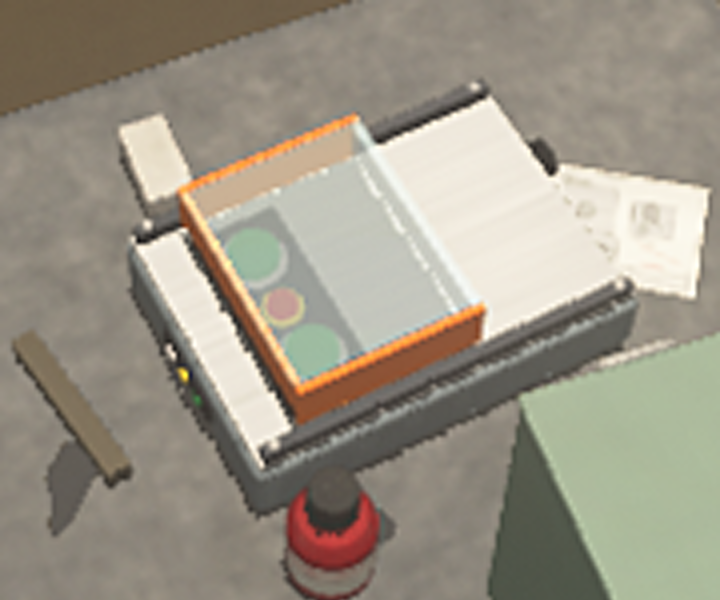

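View pics/top_crop0.png

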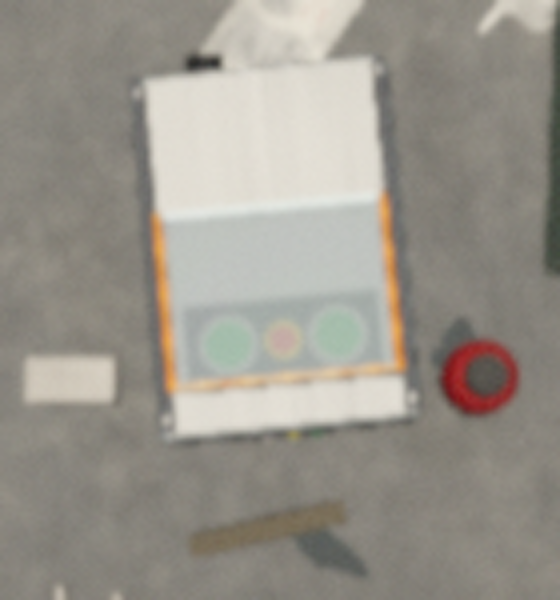

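Run:
```python
from h import *
K={}
for n,(x0,x1,y0,y1) in dict(scene=(232,275,180,228),top=(234,286,198,220)).items():
    im=np.load(f"{n}0.npz")["im"].astype(int)
    m=np.zeros(im.shape[:2],np.uint8)
    g=(im[:,:,1]-im[:,:,0]>25)
    m[y0:y1,x0:x1]=g[y0:y1,x0:x1]
    k,l,st,ce=cv2.connectedComponentsWithStats(m)
    for i in range(1,k):
        if st[i,4]>15: print(n,st[i],ce[i].round(1),cast(n,ce[i],.055).round(4))
    d=np.load(f"{n}0.npz")["d"]
# deck corners in top crop
C=np.array([[168,436],[414,414],[378,60],[135,84]])/4+[190,125]-.375
W=cast("top",C,.045); print(W.round(4), [np.linalg.norm(W[i]-W[i-1]).round(4) for i in range(4)])
# hood front top edge ends (z=.081), top view and scene
a=cast("top",np.array([[170,389],[406,369]])/4+[190,125]-.375,.081);print(a)
a=cast("scene",np.array([[181,192],[301,391]])/4+[180,130]-.375,.081);print(a)
C=np.array([[132,240],[258,470]])/4+[180,130]-.375;print(cast("scene",C,.045))
```

```text
scene [237 188  12  12 112] [242.9 193. ] [[0.4025 0.3075 0.055 ]]
scene [251 212  13  13 127] [257.5 217.3] [[0.407  0.2477 0.055 ]]
[[0.3528 0.3442 0.045 ]
 [0.3628 0.2099 0.045 ]
 [0.5588 0.2255 0.045 ]
 [0.5481 0.3608 0.045 ]] [np.float64(0.196), np.float64(0.1347), np.float64(0.1966), np.float64(0.1357)]
[[0.37791144 0.33964149 0.081     ]
 [0.38651519 0.21583173 0.081     ]]
[[0.37878896 0.33634059 0.081     ]
 [0.38876152 0.21685172 0.081     ]]
[[0.35422102 0.34381641 0.045     ]
 [0.36323501 0.20603281 0.045     ]]
```

Run:
```python
from h import *
from scipy.spatial.transform import Rotation as R
uv=np.array([[228,343],[337,331],[283,339]])/4+[190,125]-.375
print(cast("top",uv,.055).round(4))
d=np.load("top0.npz")["d"]; c=eyes.get_calibration("top");E=c["extrinsics"];f=192/np.tan(np.radians(c["vfov"]/2))
v,u=np.mgrid[:384,:512]
P=np.stack([(u-c["cx"])/f*d,(v-c["cy"])/f*d,d],-1)@E[:3,:3].T+E[:3,3]
for (a,b) in [(345,100),(450,100),(345,185),(450,185),(395,130),(465,95),(475,175),(400,350),(440,320),(340,380),(125,150),(117,147),(50,110),(60,300),(260,150),(460,230),(413,252),(507,240)]: print((a,b),P[b,a].round(3))
hi=(P[:,:,2]>.1)&(d>0); print("high points by region");
for x in np.arange(-.3,1.0,.1):
    print("%.1f"%x,*["%5.2f"%(P[:,:,2][(P[:,:,0]>=x)&(P[:,:,0]<x+.1)&(P[:,:,1]>=y)&(P[:,:,1]<y+.1)].max(initial=-9)) for y in np.arange(-.8,.8,.1)])
s=arm.state(); q=s["orientation"]; print(R.from_quat(np.r_[q[1:],q[0]]).as_matrix().round(3))
```

```text
[[0.4027 0.3102 0.055 ]
 [0.4082 0.2511 0.055 ]
 [0.4044 0.2804 0.055 ]]
(345, 100) [0.602 0.116 0.179]
(450, 100) [ 0.597 -0.079  0.18 ]
(345, 185) [0.441 0.121 0.181]
(450, 185) [ 0.438 -0.069  0.181]
(395, 130) [0.542 0.026 0.181]
(465, 95) [ 0.644 -0.166  0.064]
(475, 175) [ 0.478 -0.211  0.   ]
(400, 350) [ 0.093 -0.02   0.012]
(440, 320) [ 0.154 -0.114  0.002]
(340, 380) [0.029 0.112 0.008]
(125, 150) [0.486 0.48  0.323]
(117, 147) [0.487 0.484 0.343]
(50, 110) [0.488 0.484 0.523]
(60, 300) [0.288 0.5   0.464]
(260, 150) [0.537 0.279 0.044]
(460, 230) [ 0.353 -0.159  0.023]
(413, 252) [ 0.309 -0.041  0.058]
(507, 240) [ 0.329 -0.275 -0.003]
high points by region
-0.3 -9.00 -9.00 -9.00 -9.00 -9.00 -9.00 -9.00 -9.00 -9.00 -9.00 -9.00 -9.00 -9.00 -9.00 -9.00 -9.00
-0.2 -9.00 -9.00 -9.00 -9.00 -9.00 -9.00 -9.00 -9.00 -9.00 -9.00 -9.00 -9.00 -9.00 -9.00 -9.00 -9.00
-0.1 -9.00 -9.00 -9.00 -9.00 -9.00 -9.00 -9.00 -9.00 -9.00 -9.00 -9.00 -9.00 -0.07 -0.06 -9.00 -9.00
0.0 -9.00 -9.00 -9.00 -9.00 -9.00  0.01  0.01  0.14  0.14  0.01  0.01  0.00  0.20  0.20 -9.00 -9.00
0.1 -9.00 -9.00 -9.0
[... 252 characters left out ...]
.08  0.57  0.57 -9.00 -9.00
0.4 -0.73 -9.00 -9.00 -9.00 -9.00  0.03  0.13  0.18  0.18  0.19  0.09  0.08  0.60  0.57 -9.00 -9.00
0.5 -0.73 -9.00 -9.00 -9.00 -9.00  0.03  0.13  0.18  0.18  0.18  0.06  0.06  0.58  0.58 -9.00 -9.00
0.6 -0.73 -9.00 -9.00 -9.00 -9.00  0.15  0.13  0.18  0.18  0.18  0.01  0.01  0.53  0.53 -9.00 -9.00
0.7 -0.73 -9.00 -9.00 -9.00 -9.00  0.00  0.00 -9.00  0.00  0.00  0.00  0.00  0.36  0.36 -9.00 -9.00
0.8 -0.73 -9.00 -9.00 -9.00 -9.00 -9.00 -9.00 -9.00 -9.00 -9.00 -9.00 -9.00  0.19  0.19 -9.00 -9.00
0.9 -0.73 -9.00 -9.00 -9.00 -9.00 -9.00 -9.00 -9.00 -9.00 -9.00 -9.00 -9.00  0.03  0.02 -9.00 -9.00
[[ 0.241 -0.97  -0.   ]
 [-0.97  -0.241  0.001]
 [-0.001  0.    -1.   ]]
```

Scene and top views agree on the key midpoint to within 3 mm: about (0.405, 0.279), yaw about 4.3°, key spacing 60 mm. The cabinet is 0.18 m high, so I'll go up and then swing round along an arc.

jog_arm([
  [[-4.5, 0, -3, 0, 0], [-4.5, 0, -3, 0, 0], [-4.5, 0, -3, 0, 0], [-4.5, 0, -3, 0, 0], [-0.3, -5.8, 0, -6.2, 0], [-0.3, -5.8, 0, -6.2, 0], [-0.3, -5.8, 0, -6.2, 0], [-0.3, -5.8, 0, -6.2, 0]],
])

```text
t: 1.1
tool_pos: [0.3371, -0.42, 0.3209]
orientation: [-0.001, 0.902, -0.431, -0.002]
force: [1.4, -0.5, 0.2]
finger_gap: 0.001
```

jog_arm([
  [[-0.4, -5.8, 0, -6.2, 0], [-0.4, -5.8, 0, -6.2, 0], [-0.4, -5.8, 0, -6.2, 0], [-0.4, -5.8, 0, -6.2, 0], [-0.4, -5.8, 0, -6.2, 0], [-0.4, -5.8, 0, -6.2, 0], [-0.4, -5.8, 0, -6.2, 0], [-0.4, -5.8, 0, -6.2, 0], [-0.5, -5.8, 0, -6.2, 0], [-0.5, -5.8, 0, -6.2, 0], [-0.5, -5.8, 0, -6.2, 0], [-0.5, -5.8, 0, -6.2, 0]],
])

```text
t: 2.6
tool_pos: [0.4721, 0.2323, 0.3208]
orientation: [-0.003, 0.975, 0.222, -0.002]
force: [-0.5, 0.6, 0.4]
finger_gap: -0.001
```

jog_arm([
  [[0, 0, 0, -9.8, 0], [0, 0, 0, -9.8, 0], [0, 0, 0, -9.8, 0], [0, 0, 0, -9.8, 0], [0, 0, 0, -9.8, 0], [0, 0, 0, -9.8, 0], [0, 0, 0, -9.8, 0], [0, 0, 0, 0, 0]],
])

```text
t: 3.6
tool_pos: [0.4673, 0.2372, 0.3194]
orientation: [-0.005, 0.662, 0.75, -0.001]
force: [-0.1, 0.4, 0.0]
finger_gap: -0.001
```

```bash
cat >> h.py <<'E'
from scipy.spatial.transform import Rotation as R
YAW=np.radians(4.3); MID=np.array([.405,.279])
def st():
    s=arm.state(); q=s["orientation"]; M=R.from_quat(np.r_[q[1:],q[0]]).as_matrix(); return s,M
def S(x,y,z):
    c,n=np.cos(YAW),np.sin(YAW); return np.array([MID[0]+c*x-n*y,MID[1]+n*x+c*y,z])
def report(tgt=None):
    s,M=st(); p=s["tool_pos"]; c,n=np.cos(YAW),np.sin(YAW); d=p[:2]-MID
    print("t",s["t"],"p",p.round(4),"station",np.round([c*d[0]+n*d[1],-n*d[0]+c*d[1]],4),"xaz",np.degrees(np.arctan2(M[1,0],M[0,0])).round(2),"zax",M[:,2].round(4),"tool x z",M[2,0].round(4),"F",s["force"].round(1),"tau",s["ft_torque"].round(2),"gap",round(float(s["finger_gap"]),3))
    if tgt is not None: print("shift cm",(M.T@(tgt-p)*100).round(2))
E
python3 -c "
from h import *
report(S(-.05,0,.32))"
```

```text
t 3.6 p [0.4673 0.2372 0.3194] station [ 0.059  -0.0464] xaz 97.15 zax [-0.0084  0.0054 -1.    ] tool x z 0.0064 F [-0.1  0.4  0. ] tau [ 0.01 -0.05 -0.02] gap -0.001
shift cm [  5.18 -10.65   0.05]
```

jog_arm([
  [[2.6, -5.3, 0, 2.8, 0], [2.6, -5.3, 0, 0, 0], [0, 0, 5, 0, 0], [0, 0, 5, 0, 0], [0, 0, 5, 0, 0], [0, 0, 5, 0, 0], [0, 0, 2, 0, 0], [0, 0, 0, 0, 0]],
])

```text
t: 4.6
tool_pos: [0.3535, 0.2819, 0.0955]
orientation: [-0.004, 0.695, 0.719, 0.001]
force: [-0.3, 0.1, 0.3]
finger_gap: -0.005
```

```bash
python3 -c "
from h import *
report(S(-.05,0,.08))
for n in('scene','top'):
    im,d=eyes.snapshot(n); cv2.imwrite(f'pics/{n}1.png',cv2.resize(im[100:290,170:370],None,fx=3,fy=3,interpolation=cv2.INTER_CUBIC)[:,:,::-1])
"
```

```text
t 4.6 p [0.3535 0.2819 0.0955] station [-0.0511  0.0067] xaz 92.02 zax [-0.0051  0.0073 -1.    ] tool x z 0.0075 F [-0.3  0.1  0.3] tau [ 0.   -0.02 -0.  ] gap -0.005
shift cm [-0.68  0.15  1.54]
```

View pics/scene1.png

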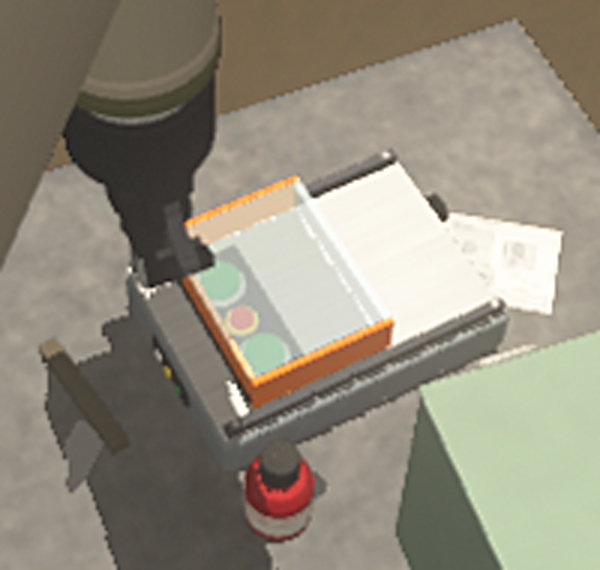

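View pics/top1.png

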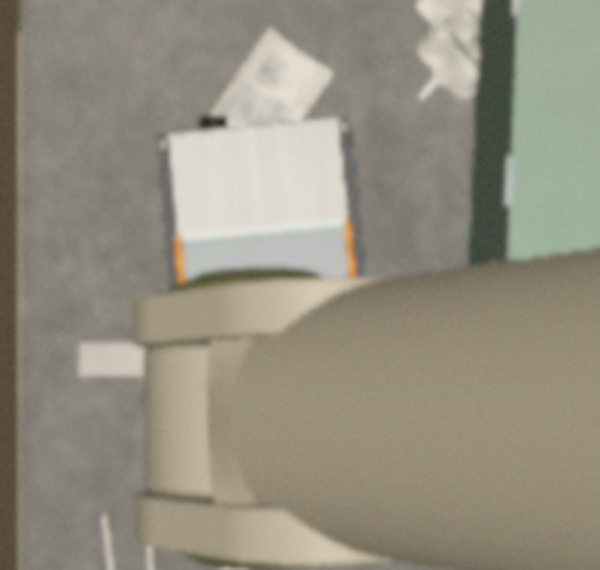

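```bash
python3 -c "
from h import *
for z in (.07,.075,.08,.085,.09,.095):
  print(z,((proj('scene',[S(-.040,-.008,z),S(-.062,-.008,z),S(-.04,.0212,z)])-[170,100])*3).round(0).tolist())
"
```

```text
0.07 [[186.0, 336.0], [153.0, 350.0], [165.0, 299.0]]
0.075 [[186.0, 331.0], [152.0, 346.0], [165.0, 295.0]]
0.08 [[185.0, 327.0], [152.0, 342.0], [164.0, 291.0]]
0.085 [[185.0, 323.0], [151.0, 337.0], [164.0, 286.0]]
0.09 [[185.0, 318.0], [151.0, 333.0], [163.0, 281.0]]
0.095 [[184.0, 314.0], [150.0, 328.0], [163.0, 277.0]]
```

```bash
python3 -c "
from h import *
im,d=eyes.snapshot('scene'); cv2.imwrite('pics/scene2.png',cv2.resize(im[150:250,190:290],None,fx=6,fy=6,interpolation=cv2.INTER_CUBIC)[:,:,::-1])
c=eyes.get_calibration('scene');E=c['extrinsics'];f=192/np.tan(np.radians(c['vfov']/2))
v,u=np.mgrid[:384,:512]
P=np.stack([(u-c['cx'])/f*d,(v-c['cy'])/f*d,d],-1)@E[:3,:3].T+E[:3,3]
cc,n=np.cos(YAW),np.sin(YAW)
for v in range(170,220,4):
  for u in range(216,248,5):
    q=P[v,u];w=q[:2]-MID; print((u,v),np.round([cc*w[0]+n*w[1],-n*w[0]+cc*w[1],q[2]],3).tolist(),end=' ')
  print()
"
```

```text
(216, 170) [-0.062, -0.011, 0.215] (221, 170) [-0.061, -0.033, 0.241] (226, 170) [-0.053, -0.032, 0.235] (231, 170) [-0.047, -0.035, 0.235] (236, 170) [0.028, 0.121, -0.002] (241, 170) [0.012, 0.06, 0.082] (246, 170) [0.021, 0.057, 0.08] 
(216, 174) [-0.061, -0.006, 0.197] (221, 174) [-0.062, -0.032, 0.231] (226, 174) [-0.056, -0.036, 0.232] (231, 174) [-0.049, -0.039, 0.231] (236, 174) [0.0, 0.057, 0.081] (241, 174) [0.009, 0.053, 0.081] (246, 174) [0.017, 0.049, 0.08] 
(216, 178) [-0.062, -0.009, 0.192] (221, 178) [-0.053, -0.005, 0.18] (226, 178) [-0.056, -0.037, 0.223] (231, 178) [-0.051, -0.043, 0.227] (236, 178) [-0.041, -0.039, 0.216] (241, 178) [0.005, 0.046, 0.079] (246, 178) [0.013, 0.041, 0.08] 
(216, 182) [-0.063, -0.007, 0.178] (221, 182) [-0.057, -0.014, 0.183] (226, 182) [-0.058, -0.039, 0.216] (231, 182) [-0.053, -0.048, 0.224] (236, 182) [-0.046, -0.049, 0.221] (241, 182) [0.001, 0.037, 0.079] (246, 182) [0.009, 0.032, 0.081] 
(216, 186) [-0.061, 0.001, 0.155] (221, 186) [-0.063, -0.03, 0.198] (226, 186) [-0.062, -0.049, 0.221] (231, 186) [-0.055, -0.052, 0.22] (236,
[... 1314 characters left out ...]
.051, -0.001] (221, 210) [-0.049, 0.024, 0.036] (226, 210) [-0.042, 0.015, 0.044] (231, 210) [-0.034, 0.011, 0.044] (236, 210) [-0.026, 0.006, 0.046] (241, 210) [-0.022, -0.007, 0.061] (246, 210) [-0.018, -0.021, 0.08] 
(216, 214) [-0.054, 0.042, -0.0] (221, 214) [-0.051, 0.023, 0.025] (226, 214) [-0.046, 0.009, 0.042] (231, 214) [-0.038, 0.004, 0.043] (236, 214) [-0.03, -0.001, 0.044] (241, 214) [-0.021, -0.005, 0.044] (246, 214) [-0.022, -0.03, 0.081] 
(216, 218) [-0.058, 0.035, -0.002] (221, 218) [-0.05, 0.029, 0.001] (226, 218) [-0.048, 0.004, 0.036] (231, 218) [-0.042, -0.005, 0.045] (236, 218) [-0.034, -0.009, 0.045] (241, 218) [-0.025, -0.013, 0.044] (246, 218) [-0.022, -0.028, 0.064]
```

View pics/scene2.png

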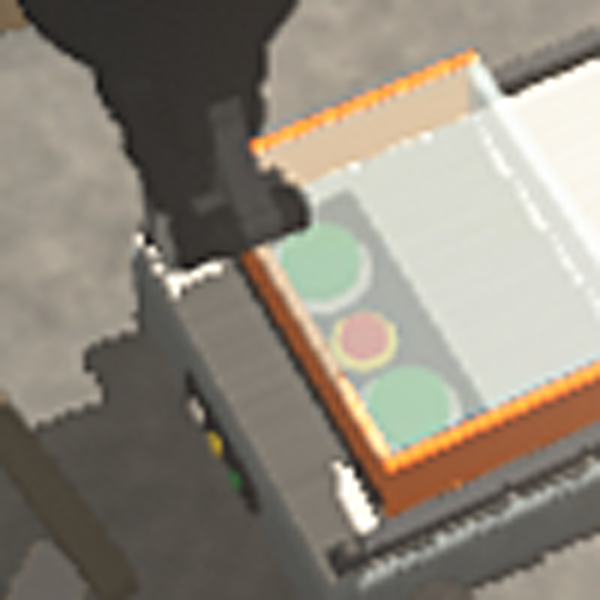

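```bash
python3 -c "
from h import *
report()
im,d=eyes.snapshot('scene')
c=eyes.get_calibration('scene');E=c['extrinsics'];f=192/np.tan(np.radians(c['vfov']/2))
v,u=np.mgrid[:384,:512]
P=np.stack([(u-c['cx'])/f*d,(v-c['cy'])/f*d,d],-1)@E[:3,:3].T+E[:3,3]
cc,n=np.cos(YAW),np.sin(YAW)
w=P[:,:,:2]-MID
Q=np.stack([cc*w[...,0]+n*w[...,1],-n*w[...,0]+cc*w[...,1],P[...,2]],-1)
m=(Q[...,2]>.086)&(d>0)&(abs(Q[...,0])<.12)&(abs(Q[...,1])<.1)
idx=np.argwhere(m); o=np.argsort(Q[m][:,2])[:40]
for i in o: print(idx[i][::-1],Q[m][i].round(3))
print(arm.state()['qpos'].round(3))
"
```

```text
t 4.75 p [0.3546 0.2827 0.0973] station [-0.05    0.0074] xaz 92.08 zax [-0.0021  0.0097 -1.    ] tool x z 0.0098 F [ 0.3  1.1 -0.2] tau [-0.04 -0.01  0.04] gap -0.001
[219 194] [-0.058  0.     0.13 ]
[218 194] [-0.059  0.     0.131]
[220 194] [-0.057 -0.002  0.133]
[218 193] [-0.059  0.001  0.134]
[219 193] [-0.058 -0.     0.134]
[217 193] [-0.061  0.001  0.134]
[225 193] [-0.049 -0.005  0.134]
[214 187] [-0.06   0.014  0.135]
[219 192] [-0.057  0.     0.136]
[222 194] [-0.054 -0.006  0.136]
[215 189] [-0.061  0.008  0.137]
[216 191] [-0.061  0.004  0.137]
[218 192] [-0.059 -0.     0.138]
[220 193] [-0.057 -0.003  0.138]
[224 193] [-0.051 -0.007  0.138]
[217 192] [-0.061  0.     0.138]
[223 192] [-0.052 -0.004  0.138]
[216 190] [-0.061  0.005  0.139]
[223 193] [-0.053 -0.007  0.139]
[218 191] [-0.059  0.001  0.139]
[221 194] [-0.057 -0.007  0.139]
[215 188] [-0.061  0.008  0.14 ]
[217 191] [-0.06   0.001  0.14 ]
[222 193] [-0.055 -0.007  0.141]
[219 191] [-0.057 -0.001  0.141]
[214 186] [-0.061  0.012  0.141]
[220 192] [-0.057 -0.004  0.142]
[219 190] [-0.057 -0.     0.142]
[221 193] [-0.056 -0.007  0.142]
[222 192] [-0.054 -0.007  0.143]
[218 190] [-0.059 -0.     0.144]
[221 192] [-0.056 -0.006  0.144]
[216 189] [-0.061  0.003  0.144]
[218 189] [-0.058  0.001  0.145]
[215 187] [-0.061  0.006  0.146]
[217 190] [-0.061 -0.001  0.146]
[214 185] [-0.061  0.01   0.146]
[215 186] [-0.06   0.008  0.146]
[220 191] [-0.057 -0.006  0.147]
[214 184] [-0.06   0.011  0.148]
[-0.233  0.555 -0.783  2.272  0.736  0.575  0.025]
```

Picture check: the hand's lowest visible edge is at about pixel (220,194). Its depth puts that at z≈0.13, about 35 mm above where the stated TCP puts the fingertips. That disagreement has to be settled before contact. I'll make a small, safe descent and look again.

jog_arm([
  [[-0.4, 0, 1, -2.2, 0], [-0.3, 0, 1, 0, 0], [0, 0, 0, 0, 0], [0, 0, 0, 0, 0]],
])

```text
t: 5.3
tool_pos: [0.3574, 0.2765, 0.0799]
orientation: [-0.003, 0.682, 0.731, 0.006]
force: [-0.6, 0.3, 0.4]
finger_gap: 0.004
```

```bash
cat >> h.py <<'E'
def cloud(n,d):
    c=eyes.get_calibration(n);E=c['extrinsics'];f=192/np.tan(np.radians(c['vfov']/2))
    v,u=np.mgrid[:384,:512]
    P=np.stack([(u-c['cx'])/f*d,(v-c['cy'])/f*d,d],-1)@E[:3,:3].T+E[:3,3]
    cc,n=np.cos(YAW),np.sin(YAW); w=P[:,:,:2]-MID
    return np.stack([cc*w[...,0]+n*w[...,1],-n*w[...,0]+cc*w[...,1],P[...,2]],-1)
E
python3 -c "
from h import *
report()
im,d=eyes.snapshot('scene'); 
report()
cv2.imwrite('pics/scene3.png',cv2.resize(im[90:250,130:290],None,fx=3.7,fy=3.7,interpolation=cv2.INTER_CUBIC)[:,:,::-1])
Q=cloud('scene',d)
m=(Q[...,2]>.086)&(d>0)&(abs(Q[...,0])<.12)&(abs(Q[...,1])<.1)
idx=np.argwhere(m); o=np.argsort(Q[m][:,2])[:12]
for i in o: print(idx[i][::-1],Q[m][i].round(3))
"
```

```text
t 5.3 p [0.3574 0.2765 0.0799] station [-0.0476  0.0011] xaz 94.0 zax [ 0.0037  0.0133 -0.9999] tool x z 0.0131 F [-0.6  0.3  0.4] tau [-0.01 -0.02  0.01] gap 0.004
t 5.35 p [0.3574 0.2765 0.0799] station [-0.0476  0.0011] xaz 94.0 zax [ 0.0037  0.0133 -0.9999] tool x z 0.0131 F [-0.4 -0.8 -0.2] tau [-0.02 -0.05 -0.02] gap -0.003
[223 202] [-0.055 -0.007  0.112]
[222 202] [-0.056 -0.007  0.113]
[221 202] [-0.058 -0.006  0.114]
[218 197] [-0.059  0.005  0.115]
[223 201] [-0.055 -0.007  0.116]
[228 201] [-0.047 -0.011  0.117]
[222 200] [-0.055 -0.005  0.117]
[222 201] [-0.056 -0.007  0.118]
[221 201] [-0.058 -0.007  0.119]
[224 202] [-0.054 -0.011  0.119]
[218 196] [-0.058  0.004  0.119]
[220 200] [-0.059 -0.005  0.119]
```

View pics/scene3.png

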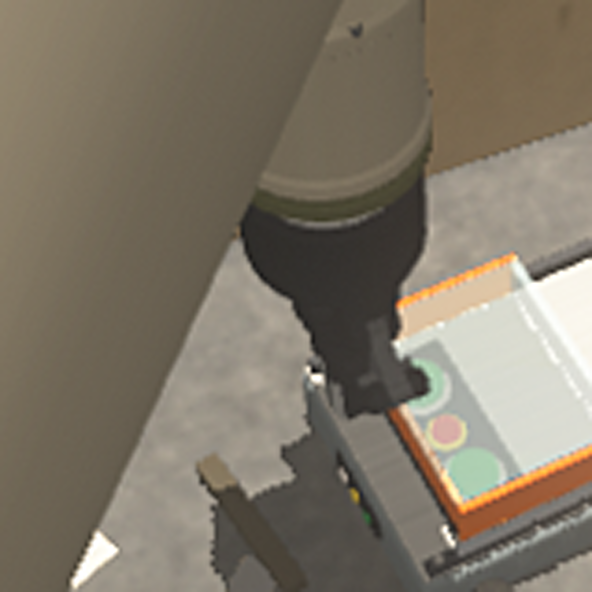

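```bash
python3 -c "
from h import *
im,d=eyes.snapshot('scene')
E=eyes.get_calibration('scene')['extrinsics']
for z in np.arange(.07,.17,.008):
  row=[]
  for x in (-.058,-.048,-.038):
    for y in (-.010,.0,.010):
      p=S(x,y,z); u,v=proj('scene',p)[0].round().astype(int); dp=(E[:3,:3].T@(p-E[:3,3]))[2]
      row.append('%4d'%round(1000*(d[v,u]-dp)))
  print(z.round(3),row)
print(im[204:216,222:232].mean(2).astype(int))
"
```

```text
0.07 ['  52', '  46', '  50', '  29', '  30', '  30', '  29', '  28', '  32']
0.078 ['  55', '  52', '  58', '  39', '  39', '  39', '  38', '  39', '  39']
0.086 ['  54', '  56', '  57', '  47', '  46', ' -34', '  48', '  50', '-113']
0.094 ['  67', '  64', '  66', '  59', '  57', ' -37', '-827', '-109', '-113']
0.102 ['  71', '  69', '  67', '  65', ' -30', ' -74', '  70', '-115', '-112']
0.11 ['  77', '  78', '  77', '  77', ' -66', ' -59', '-105', '-111', '-104']
0.118 ['   6', '  -1', '  89', ' -61', ' -66', ' -45', ' -99', '-101', ' -57']
0.126 ['   4', '  -1', '  -7', ' -64', ' -54', ' -48', ' -94', ' -86', ' -46']
0.134 ['   7', '  -6', ' 104', ' -66', ' -35', ' -50', ' -81', ' -36', ' -95']
0.142 ['   6', ' -17', ' -10', ' -27', ' -25', ' -47', ' -72', ' -27', ' -97']
0.15 ['  -8', ' -30', ' -42', ' -19', ' -33', ' -55', ' -72', ' -80', ' -91']
0.158 [' -10', ' -33', ' -40', '  -3', ' -52', ' -63', ' -67', ' -79', ' -90']
0.166 [' -11', ' -37', ' -52', ' -52', ' -56', ' -58', ' -60', ' -75', ' -88']
[[123 123 123 128 126 123 123 123 122 122]
 [127 125 124 123 122 122 122 121 120 120]
 [128 123 122 123 122 120 119 120 121 122]
 [112 125 122 120 119 120 120 121 122 122]
 [ 96 116 121 121 121 121 121 121 121 121]
 [ 90 102 125 123 122 122 121 121 122 121]
 [ 88  93 114 123 121 121 121 122 121 124]
 [ 88  90 102 125 122 122 122 124 125 124]
 [ 75  89  94 112 124 125 125 124 122 122]
 [ 61  87  90 104 131 126 123 122 121 121]
 [ 49  75  88  95 114 124 122 123 123 124]
 [ 39  59  86  90  97 116 126 125 125 124]]
```

The rays to the doc-predicted fingertip volume reach the deck, so that space is empty and the visible tip is about 35 mm *behind* the stated TCP. I'll trust the picture, lower in small steps, and watch force and camera.

jog_arm([
  [[0, -0.2, 0.8, 0, 0], [0, 0, 0.8, 0, 0], [0, 0, 0, 0, 0]],
])

```text
t: 5.78
tool_pos: [0.3553, 0.2768, 0.0628]
orientation: [-0.003, 0.682, 0.731, 0.006]
force: [-0.6, -0.4, -0.1]
finger_gap: 0.001
```

```bash
cat >> h.py <<'E'
def look(name,box=(190,290,150,250),k=6):
    report()
    im,d=eyes.snapshot('scene'); x0,x1,y0,y1=box
    cv2.imwrite('pics/'+name,cv2.resize(im[y0:y1,x0:x1],None,fx=k,fy=k,interpolation=cv2.INTER_CUBIC)[:,:,::-1])
    return im,d,cloud('scene',d)
def low(Q,d,zmin=.086):
    m=(Q[...,2]>zmin)&(d>0)&(abs(Q[...,0])<.12)&(abs(Q[...,1])<.1)&(Q[...,0]<-.03)
    idx=np.argwhere(m); o=np.argsort(Q[m][:,2])[:8]
    for i in o: print(idx[i][::-1],Q[m][i].round(3))
E
python3 -c "
from h import *
im,d,Q=look('scene4.png'); low(Q,d,.065)
"
```

```text
t 5.775 p [0.3553 0.2768 0.0628] station [-0.0497  0.0015] xaz 94.0 zax [ 0.0037  0.0136 -0.9999] tool x z 0.0133 F [-0.6 -0.4 -0.1] tau [ 0.02 -0.02 -0.  ] gap 0.001
[259 249] [-0.032 -0.097  0.072]
[257 250] [-0.036 -0.097  0.072]
[259 248] [-0.031 -0.096  0.073]
[260 250] [-0.031 -0.1    0.073]
[257 251] [-0.037 -0.099  0.073]
[259 250] [-0.033 -0.099  0.073]
[260 249] [-0.031 -0.099  0.074]
[258 248] [-0.033 -0.096  0.075]
```

View pics/scene4.png

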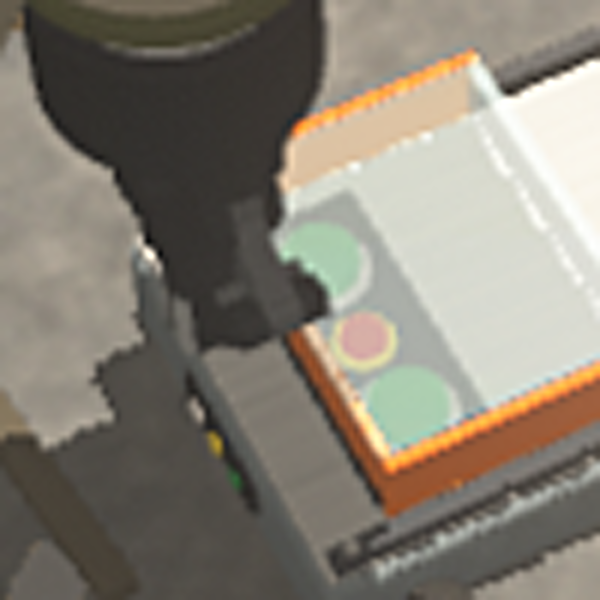

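The lowest hand edge is at about (227,207), still above the hood top level and not touching (force ≈0). Continuing down.

jog_arm([
  [[0, 0, 0.8, 0, 0], [0, 0, 0.7, 0, 0], [0, 0, 0, 0, 0]],
])

```text
t: 6.2
tool_pos: [0.3554, 0.2772, 0.0469]
orientation: [-0.003, 0.682, 0.731, 0.006]
force: [-0.6, -0.8, 0.0]
finger_gap: -0.0
```

```bash
sed -i 's/abs(Q\[...,1\])<.1)/abs(Q[...,1])<.06)/' h.py
python3 -c "
from h import *
im,d,Q=look('scene5.png'); low(Q,d,.06)
"
```

```text
t 6.2 p [0.3554 0.2772 0.0469] station [-0.0496  0.002 ] xaz 94.01 zax [ 0.0038  0.0139 -0.9999] tool x z 0.0136 F [-0.6 -0.8  0. ] tau [-0.01 -0.    0.01] gap -0.0
[223 212] [-0.056 -0.006  0.08 ]
[222 212] [-0.058 -0.005  0.08 ]
[221 212] [-0.06  -0.005  0.081]
[218 207] [-0.06   0.006  0.082]
[222 211] [-0.058 -0.005  0.083]
[218 206] [-0.06   0.007  0.084]
[221 211] [-0.06  -0.005  0.084]
[220 210] [-0.06  -0.003  0.085]
```

View pics/scene5.png

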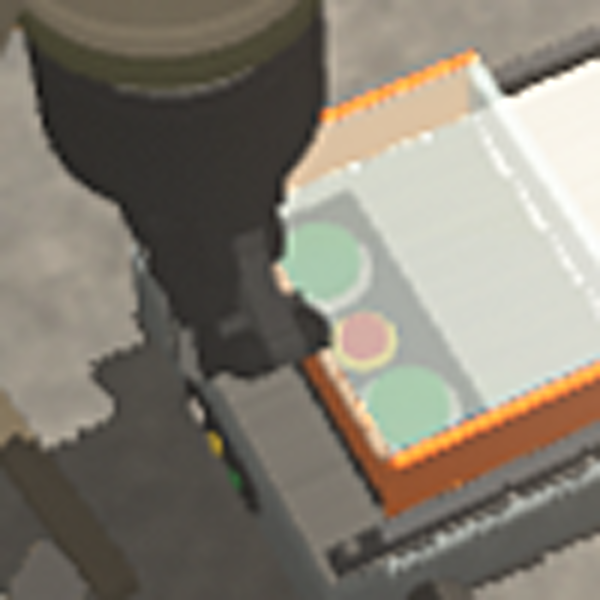

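No contact, though the stated numbers would put the tips below the deck. This confirms that the tip is about 33 mm above the reported TCP. Lowering 1.2 cm to tip z≈0.067, then approaching the hood.

jog_arm([
  [[-0.2, 0, 0.6, 0, 0], [0, 0, 0.6, 0, 0], [0, 0, 0, 0, 0]],
])

```text
t: 6.62
tool_pos: [0.3558, 0.2754, 0.0344]
orientation: [-0.003, 0.682, 0.731, 0.007]
force: [0.3, -0.4, 0.3]
finger_gap: 0.0
```

```bash
python3 -c "
from h import *
im,d,Q=look('scene6.png'); low(Q,d,.055)
"
```

```text
t 6.625 p [0.3558 0.2754 0.0344] station [-0.0493  0.0001] xaz 94.0 zax [ 0.0042  0.0142 -0.9999] tool x z 0.0139 F [ 0.3 -0.4  0.3] tau [ 0.    0.03 -0.01] gap 0.0
[224 216] [-0.056 -0.007  0.067]
[219 211] [-0.06   0.006  0.068]
[223 216] [-0.058 -0.008  0.069]
[221 215] [-0.06  -0.004  0.069]
[222 216] [-0.06  -0.007  0.07 ]
[220 213] [-0.06  0.    0.07]
[223 215] [-0.057 -0.007  0.071]
[225 217] [-0.056 -0.013  0.072]
```

View pics/scene6.png

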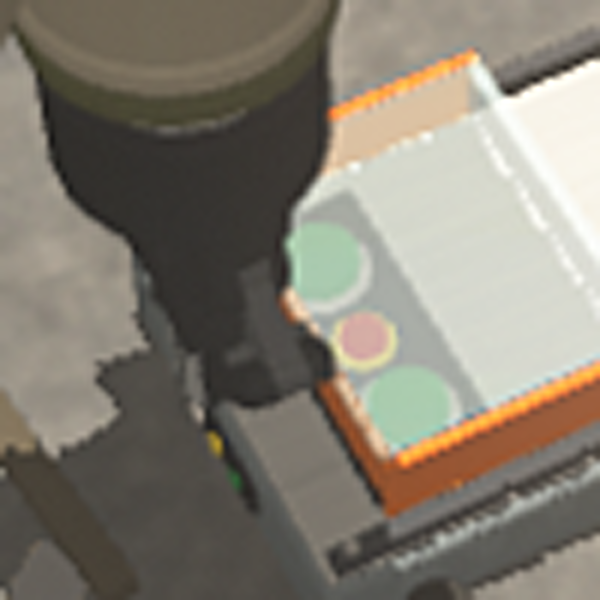

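jog_arm([
  [[0, 0.8, 0, 0, 0], [0, 0.8, 0, 0, 0], [0, 0.8, 0, 0, 0], [0, 0.8, 0, 0, 0], [0, 0, 0, 0, 0]],
])

```text
t: 7.3
tool_pos: [0.3903, 0.278, 0.0349]
orientation: [-0.004, 0.682, 0.731, 0.007]
force: [-0.1, 1.1, 0.1]
finger_gap: -0.004
```

```bash
python3 -c "
from h import *
im,d,Q=look('scene7.png')
"
```

```text
t 7.3 p [0.3903 0.278  0.0349] station [-0.0147  0.0001] xaz 93.96 zax [ 0.0041  0.0151 -0.9999] tool x z 0.0147 F [-0.1  1.1  0.1] tau [-0.   -0.   -0.01] gap -0.004
```

View pics/scene7.png

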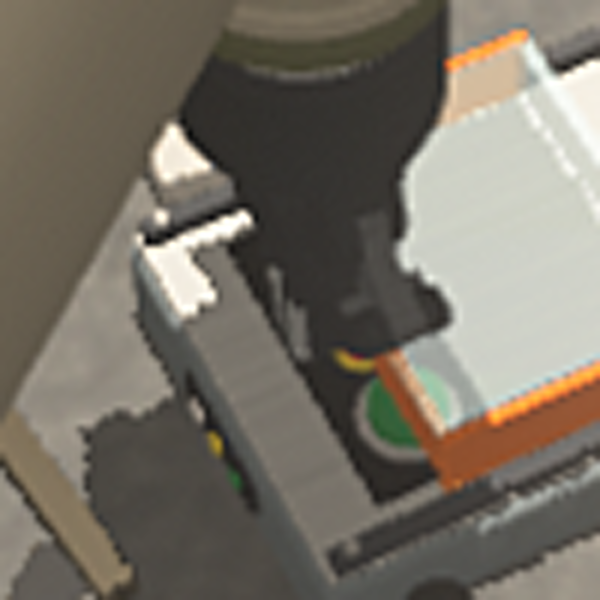

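The hood is moving: its front edge is now across the right key at (400,390) in the crop. Continuing.

jog_arm([
  [[0, 0.8, 0, 0, 0], [0, 0.8, 0, 0, 0], [0, 0.8, 0, 0, 0], [0, 0.8, 0, 0, 0], [0, 0.8, 0, 0, 0], [0, 0, 0, 0, 0]],
])

```text
t: 8.1
tool_pos: [0.4324, 0.2809, 0.035]
orientation: [-0.004, 0.682, 0.731, 0.007]
force: [-0.4, 0.7, -0.4]
finger_gap: 0.0
```

```bash
python3 -c "
from h import *
im,d,Q=look('scene8.png')
"
```

```text
t 8.1 p [0.4324 0.2809 0.035 ] station [ 0.0274 -0.0001] xaz 94.0 zax [ 0.0035  0.0149 -0.9999] tool x z 0.0146 F [-0.4  0.7 -0.4] tau [ 0.01 -0.02 -0.02] gap 0.0
```

View pics/scene8.png

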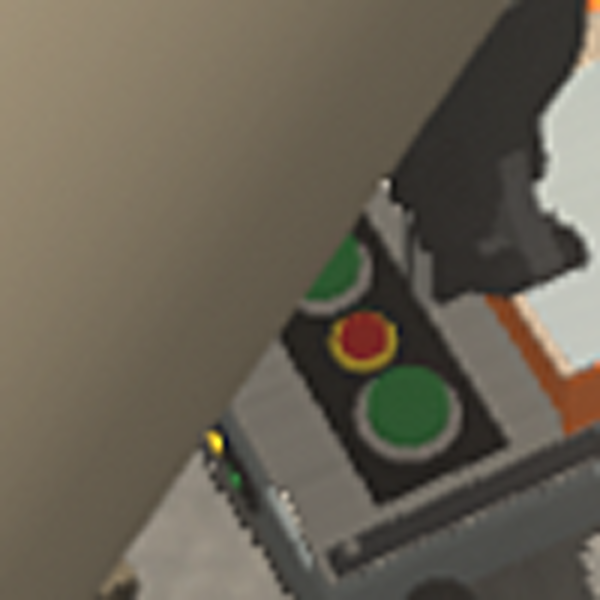

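Keys and stop button are now uncovered. Pushing the last few mm until the stop shows up in the force.

jog_arm([
  [[0, 0.3, 0, 0, 0], [0, 0.3, 0, 0, 0], [0, 0, 0, 0, 0]],
])

```text
t: 8.52
tool_pos: [0.4378, 0.2812, 0.0351]
orientation: [-0.004, 0.682, 0.732, 0.006]
force: [-0.5, -0.1, -0.0]
finger_gap: -0.003
```

jog_arm([
  [[0, 0.3, 0, 0, 0], [0, 0.3, 0, 0, 0]],
])

```text
t: 8.78
tool_pos: [0.4405, 0.2813, 0.0351]
orientation: [-0.005, 0.681, 0.732, 0.004]
force: [-19.6, -1.4, 10.2]
finger_gap: 0.004
```

```bash
python3 -c "
from h import *
im,d,Q=look('scene9.png',(200,330,130,230),6)
"
```

```text
t 8.775 p [0.4405 0.2813 0.0351] station [ 0.0355 -0.0004] xaz 94.16 zax [-0.0011  0.013  -0.9999] tool x z 0.013 F [-19.6  -1.4  10.2] tau [-0.16  3.78  0.06] gap 0.004
```

View pics/scene9.png

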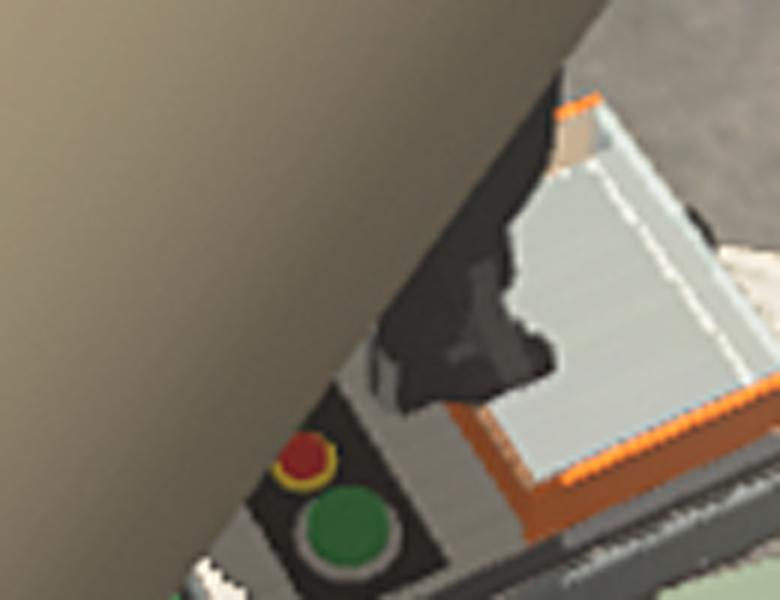

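The hood is hard against its stop (20 N) and its reading is consistent with 0.08. Backing off, lifting, then opening the fingers to the key spacing.

jog_arm([
  [[0, -0.8, 0, 0, 0], [0, -0.8, -0.5, 0, 0], [0, -0.8, -1.5, 0, 0], [0, -0.8, -1.5, 0, 4.6], [0, -0.2, 0, 0, 4.6], [0, 0, 0, 0, 4.6], [0, 0, 0, 0, 4.6], [0, 0, 0, 0, 4.6]],
])

```text
t: 9.82
tool_pos: [0.4061, 0.2782, 0.0734]
orientation: [-0.004, 0.681, 0.732, 0.005]
force: [-0.3, -0.1, 0.8]
finger_gap: 0.538
```

```bash
python3 -c "
from h import *
report(S(.001,0,.07))
im,d,Q=look('scene10.png',(190,310,130,230),6)
im,d=eyes.snapshot('top'); cv2.imwrite('pics/top10.png',cv2.resize(im[100:290,170:370],None,fx=3,fy=3,interpolation=cv2.INTER_CUBIC)[:,:,::-1])
"
```

```text
t 9.825 p [0.4061 0.2782 0.0734] station [ 0.0011 -0.0009] xaz 94.13 zax [ 0.0016  0.0134 -0.9999] tool x z 0.0132 F [-0.3 -0.1  0.8] tau [-0.03  0.   -0.03] gap 0.538
shift cm [ 0.08 -0.01  0.34]
t 9.825 p [0.4061 0.2782 0.0734] station [ 0.0011 -0.0009] xaz 94.13 zax [ 0.0016  0.0134 -0.9999] tool x z 0.0132 F [-0.3 -0.1  0.8] tau [-0.03  0.   -0.03] gap 0.538
```

View pics/scene10.png

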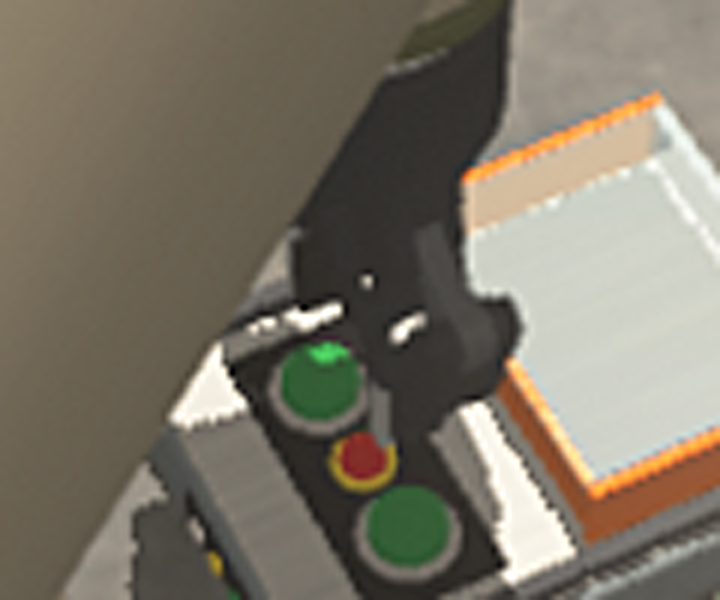

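View pics/top10.png

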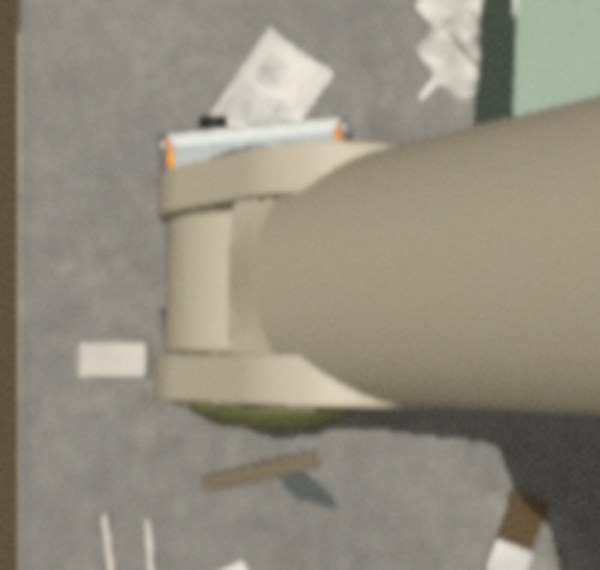

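```bash
python3 -c "
from h import *
im,d=eyes.snapshot('scene'); Q=cloud('scene',d); np.savez('s11.npz',im=im,d=d)
i=im.astype(int); m=((i[...,1]-i[...,0]>25)).astype(np.uint8); m[:, :230]=0; m[:,275:]=0; m[:180]=0;m[230:]=0
k,l,stt,ce=cv2.connectedComponentsWithStats(m)
for j in range(1,k):
  if stt[j,4]>20: print(stt[j],ce[j],cast('scene',ce[j],.055).round(4))
g=(i[...,0]-i[...,1]>60).astype(np.uint8); g[:, :240]=0; g[:,262:]=0; g[:195]=0;g[218:]=0
k,l,stt,ce=cv2.connectedComponentsWithStats(g)
for j in range(1,k):
  if stt[j,4]>10: print('red',stt[j],ce[j],cast('scene',ce[j],.051).round(4))
for v in range(184,210,2):
  print(v,[(u,)+tuple((Q[v,u]*1000).round().astype(int).tolist()) for u in range(248,276,4)])
"
```

```text
[237 187  13  13 132] [242.84090909 193.00757576] [[0.4025 0.3075 0.055 ]]
[251 211  14  13 142] [257.5        217.12676056] [[0.4071 0.2481 0.055 ]]
red [247 202   7   8  43] [249.86046512 205.79069767] [[0.4046 0.2784 0.051 ]]
184 [(248, 21, 49, 45), (252, -12, -34, 173), (256, 35, 42, 44), (260, -11, -59, 206), (264, -6, -64, 208), (268, -1, -66, 207), (272, 5, -68, 206)]
186 [(248, 19, 45, 44), (252, -11, -32, 165), (256, -1, -28, 152), (260, -11, -60, 201), (264, -8, -67, 208), (268, -2, -70, 208), (272, 5, -69, 202)]
188 [(248, 16, 40, 46), (252, -12, -33, 161), (256, -5, -34, 157), (260, -13, -64, 202), (264, -10, -71, 209), (268, -3, -71, 204), (272, 5, -69, 197)]
190 [(248, 11, 29, 58), (252, -11, -32, 153), (256, -6, -38, 157), (260, -11, -60, 191), (264, -9, -69, 201), (268, -1, -68, 194), (272, 7, -66, 186)]
192 [(248, 10, 27, 54), (252, -12, -35, 152), (256, -7, -39, 154), (260, -11, -60, 184), (264, -8, -68, 193), (268, 0, -65, 183), (272, 9, -63, 174)]
194 [(248, 7, 21, 57), (252, -10, -29, 136), (256, -11, -46, 160), (260, -11, -60, 179), (264, -6, -65, 182), (268, 6,
[... 330 characters left out ...]
(248, 4, 16, 46), (252, -10, -29, 117), (256, -6, -37, 126), (260, -9, -57, 156), (264, 31, 1, 46), (268, 38, -1, 44), (272, 44, -5, 45)]
202 [(248, 1, 11, 47), (252, -9, -28, 109), (256, -6, -37, 119), (260, 1, -38, 117), (264, 29, -1, 43), (268, 35, -6, 45), (272, 43, -8, 44)]
204 [(248, -2, 4, 51), (252, 5, 2, 50), (256, 13, 1, 45), (260, 20, -2, 44), (264, 26, -7, 47), (268, 33, -10, 46), (272, 41, -12, 44)]
206 [(248, -4, -1, 54), (252, 2, -4, 53), (256, 12, -2, 43), (260, 18, -6, 44), (264, 25, -8, 42), (268, 32, -13, 44), (272, 38, -17, 46)]
208 [(248, -6, -3, 51), (252, 1, -6, 49), (256, -202, -418, 796), (260, 16, -10, 45), (264, 22, -14, 46), (268, 29, -18, 47), (272, 36, -21, 46)]
```

The keys re-measured uncovered agree with the TCP: midpoint (0.4048, 0.278), red button (0.4046, 0.278). The right fingertip is seen at station y −28..−37 mm, z≈0.105, so over its key, with the tip again about 32 mm above the reported TCP. Descending to just above the caps.

jog_arm([
  [[0, 0, 1.2, 0, 4.6], [0, 0, 1.2, 0, 4.6], [0, 0, 0.8, 0, 4.6], [0, 0, 0.6, 0, 4.6], [0, 0, 0, 0, 4.6]],
])

```text
t: 10.6
tool_pos: [0.4055, 0.2787, 0.0316]
orientation: [-0.004, 0.681, 0.732, 0.005]
force: [-0.6, -0.8, -0.1]
finger_gap: 0.537
```

```bash
python3 -c "
from h import *
im,d,Q=look('scene12.png',(210,310,150,240),6)
for v in range(198,224,2):
  print(v,[(u,)+tuple((Q[v,u]*1000).round().astype(int).tolist()) for u in range(244,268,4)])
"
```

```text
t 10.6 p [0.4055 0.2787 0.0316] station [ 0.0004 -0.0004] xaz 94.16 zax [-3.000e-04  1.250e-02 -9.999e-01] tool x z 0.0125 F [-0.6 -0.8 -0.1] tau [-0.02  0.02  0.03] gap 0.537
198 [(244, -3, 19, 52), (248, 5, 19, 47), (252, -12, -33, 130), (256, 19, 12, 46), (260, -7, -53, 154), (264, -5, -62, 165)]
200 [(244, -4, 18, 48), (248, 4, 16, 45), (252, -12, -33, 124), (256, -3, -31, 116), (260, -12, -61, 164), (264, -6, -65, 165)]
202 [(244, -5, 15, 46), (248, 2, 12, 44), (252, -11, -32, 117), (256, -5, -35, 115), (260, -13, -64, 161), (264, -8, -68, 164)]
204 [(244, -7, 10, 47), (248, -2, 5, 51), (252, -12, -34, 113), (256, -6, -37, 113), (260, -12, -62, 152), (264, -8, -69, 160)]
206 [(244, -9, 7, 46), (248, -3, 2, 48), (252, -13, -35, 109), (256, -7, -39, 110), (260, -11, -61, 144), (264, -7, -66, 148)]
208 [(244, -11, 3, 45), (248, -5, -3, 50), (252, -10, -29, 92), (256, -12, -48, 120), (260, -12, -62, 141), (264, -5, -64, 138)]
210 [(244, -13, -1, 47), (248, -7, -5, 47), (252, -11, -30, 86), (256, -13, -51, 119), (260, -12, -62, 134), (264, -1, -56, 116)]
212 [(244, -15, -5, 46), (248, -8, -9, 47), (252, -10, -29, 79), (256, -7, -39, 90), (260, -11, -60, 124), (264, 18, -22, 45)]
214 [(244, -17, -9, 46), (248, -10, -12, 46), (252, -10, -29, 71), (256, -7, -38, 82), (260, 1, -38, 75), (264, 14, -30, 53)]
216 [(244, -19, -13, 46), (248, -12, -15, 44), (252, -8, -25, 57), (256, -6, -37, 73), (260, 4, -33, 58), (264, 12, -34, 54)]
218 [(244, -21, -16, 46), (248, -13, -18, 43), (252, -10, -28, 55), (256, -3, -31, 54), (260, 3, -34, 54), (264, 10, -37, 53)]
220 [(244, -22, -19, 44), (248, -16, -24, 46), (252, -11, -30, 52), (256, -6, -36, 56), (260, 1, -38, 55), (264, 8, -40, 52)]
222 [(244, -24, -22, 43), (248, -18, -28, 47), (252, -12, -32, 48), (256, -7, -39, 55), (260, -1, -42, 55), (264, 7, -43, 49)]
```

View pics/scene12.png

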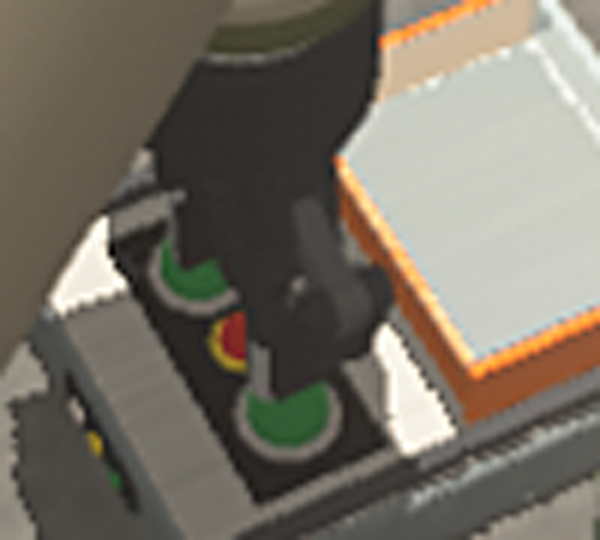

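Both fingertips are over their keys: the right tip is at (270,390) in the crop over the cap, the left at (200,250), and the red button at (232,338) lies clear between them, about 8–9 mm above. One quick stroke now, with a slight downward bias to hold.

jog_arm([
  [[0, 0, 1.7, 0, 4.6], [0, 0, 0.2, 0, 4.6], [0, 0, 0.2, 0, 4.6]],
])

```text
t: 11.02
tool_pos: [0.4068, 0.2795, 0.0158]
orientation: [-0.001, 0.681, 0.733, 0.007]
force: [-6.0, -5.4, 33.8]
finger_gap: 0.537
```

```bash
python3 -c "
from h import *
im,d,Q=look('scene13.png',(210,310,150,240),6)
report()
"
```

```text
t 11.025 p [0.4068 0.2795 0.0158] station [0.0018 0.0003] xaz 94.2 zax [ 0.0084  0.0125 -0.9999] tool x z 0.0119 F [-6.  -5.4 33.8] tau [-1.65  1.22 -0.07] gap 0.537
t 11.075 p [0.4068 0.2794 0.0158] station [0.0018 0.0003] xaz 94.2 zax [ 0.0086  0.0125 -0.9999] tool x z 0.0118 F [-5.3 -4.1 32.6] tau [-1.6   1.08 -0.08] gap 0.539
```

View pics/scene13.png

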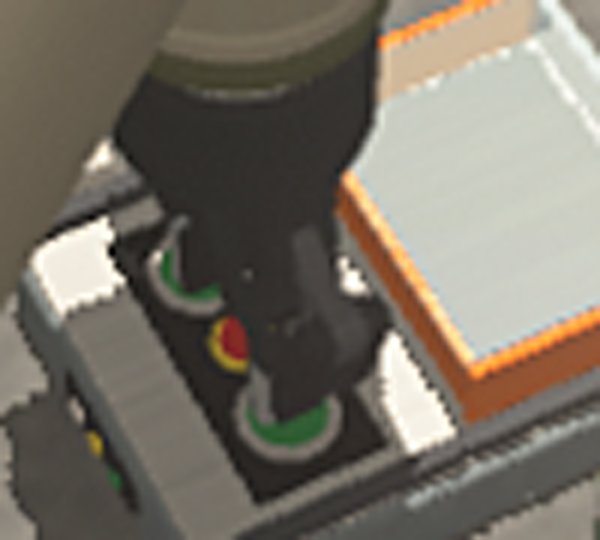

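```bash
python3 -c "
from h import *
def caps(im,d):
  Q=cloud('scene',d);i=im.astype(int); m=((i[...,1]-i[...,0]>25)).astype(np.uint8); m[:, :230]=0; m[:,275:]=0; m[:180]=0;m[230:]=0
  k,l,stt,ce=cv2.connectedComponentsWithStats(m)
  for j in range(1,k):
    if stt[j,4]>5: print(stt[j],ce[j].round(1),np.median(Q[l==j],0).round(4),'mean z',Q[l==j][:,2].mean().round(4))
  g=(i[...,0]-i[...,1]>60)[198:218,243:262]; print('red',np.median(Q[198:218,243:262][g],0).round(4),g.sum())
z=np.load('scene0.npz');caps(z['im'],z['d'])
z=np.load('s11.npz');caps(z['im'],z['d'])
im,d=eyes.snapshot('scene');caps(im,d)
im,d=eyes.snapshot('scene');caps(im,d)
report()
"
```

```text
[237 188  12  12 112] [242.9 193. ] [-0.0074  0.0129  0.081 ] mean z 0.0807
[251 212  13  13 127] [257.5 217.3] [-0.0074 -0.0448  0.0807] mean z 0.0808
red [-0.0197 -0.0267  0.0812] 3
[237 187  13  13 132] [242.8 193. ] [-0.0001  0.0291  0.0543] mean z 0.054
[251 211  14  13 142] [257.5 217.1] [ 0.0003 -0.0306  0.0545] mean z 0.054
red [ 0.0001 -0.0005  0.05  ] 43
[237 192   3   7  13] [237.8 194.8] [-0.0091  0.0329  0.0489] mean z 0.0487
[241 198   5   2   6] [243.2 198.7] [-0.0037  0.021   0.0481] mean z 0.0484
[251 218  14   6  43] [258.4 220.9] [-0.0002 -0.0357  0.0486] mean z 0.0484
red [-0.0028  0.0006  0.0504] 22
[237 192   3   7  13] [237.8 194.8] [-0.0095  0.0334  0.0486] mean z 0.0488
[241 198   5   2   6] [243.2 198.7] [-0.0034  0.0209  0.0481] mean z 0.0479
[251 218  14   6  43] [258.4 220.9] [-0.0002 -0.0354  0.0484] mean z 0.0484
red [-0.0028  0.0001  0.0506] 23
t 11.175 p [0.4068 0.2795 0.0158] station [0.0018 0.0003] xaz 94.2 zax [ 0.0083  0.0126 -0.9999] tool x z 0.012 F [-5.2 -4.9 33.4] tau [-1.63  1.14 -0.09] gap 0.536
```

By depth both caps are at 48.5 mm (54.3 mm before), and the red button is unchanged at 50.5 mm. Holding.

jog_arm([
  [[0, 0, 0.2, 0, 4.6], [0, 0, 0.2, 0, 4.6], [0, 0, 0.2, 0, 4.6], [0, 0, 0.2, 0, 4.6], [0, 0, 0.2, 0, 4.6], [0, 0, 0.2, 0, 4.6], [0, 0, 0.2, 0, 4.6], [0, 0, 0.2, 0, 4.6], [0, 0, 0.2, 0, 4.6], [0, 0, 0.2, 0, 4.6]],
])

```text
t: 12.42
tool_pos: [0.4076, 0.2794, 0.0158]
orientation: [0.009, 0.68, 0.733, 0.016]
force: [-5.5, -3.8, 30.4]
finger_gap: 0.537
```

```bash
cat >> h.py <<'E'
def caps(im,d):
  Q=cloud('scene',d);i=im.astype(int); m=((i[...,1]-i[...,0]>25)).astype(np.uint8); m[:, :230]=0; m[:,275:]=0; m[:180]=0;m[230:]=0
  k,l,stt,ce=cv2.connectedComponentsWithStats(m)
  for j in range(1,k):
    if stt[j,4]>5: print(stt[j],ce[j].round(1),np.median(Q[l==j],0).round(4))
  g=(i[...,0]-i[...,1]>60)[198:218,243:262]; print('red',np.median(Q[198:218,243:262][g],0).round(4),g.sum())
E
python3 -c "
from h import *
report()
caps(*eyes.snapshot('scene'))"
```

```text
t 12.425 p [0.4076 0.2794 0.0158] station [0.0027 0.0002] xaz 94.28 zax [ 0.0352  0.0113 -0.9993] tool x z 0.0087 F [-5.5 -3.8 30.4] tau [-1.31  1.11 -0.2 ] gap 0.537
[237 193   3   6  10] [237.8 195.5] [-0.0098  0.0322  0.0483]
[251 218  14   6  43] [258.4 220.9] [-0.0005 -0.0361  0.0487]
red [-0.0031  0.0004  0.0501] 18
```

jog_arm([
  [[0, 0, 0.2, 0, 4.6], [0, 0, 0.2, 0, 4.6], [0, 0, 0.2, 0, 4.6], [0, 0, 0.2, 0, 4.6], [0, 0, 0.2, 0, 4.6], [0, 0, 0.2, 0, 4.6], [0, 0, 0.2, 0, 4.6], [0, 0, 0.2, 0, 4.6], [0, 0, 0.2, 0, 4.6], [0, 0, 0.2, 0, 4.6]],
])

```text
t: 13.72
tool_pos: [0.4086, 0.2795, 0.016]
orientation: [0.019, 0.68, 0.733, 0.026]
force: [-6.0, -4.8, 32.2]
finger_gap: 0.537
```

```bash
python3 -c "
from h import *
report()
caps(*eyes.snapshot('scene'))"
```

```text
t 13.725 p [0.4086 0.2795 0.016 ] station [0.0036 0.0002] xaz 94.33 zax [ 0.0623  0.0125 -0.998 ] tool x z 0.0077 F [-6.  -4.8 32.2] tau [-1.27  1.11 -0.21] gap 0.537
[237 193   3   6   9] [237.8 195.7] [-0.0098  0.0326  0.0484]
[251 217  14   7  44] [258.5 220.8] [-0.0002 -0.0352  0.0483]
red [-0.0046 -0.0012  0.0507] 13
```

Held about 2.7 s with both caps down. Releasing with one quick lift, then away up.

jog_arm([
  [[0, 0, -4, 0, 4.6], [0, 0, -5, 0, 4.6], [0, 0, -5, 0, 4.6], [0, 0, -5, 0, 4.6], [0, -4, -3, 0, 4.6], [0, -4, 0, 0, 4.6], [0, 0, 0, 0, 4.6]],
])

```text
t: 14.65
tool_pos: [0.3125, 0.2715, 0.2404]
orientation: [0.02, 0.679, 0.733, 0.028]
force: [-0.2, -0.1, 0.6]
finger_gap: 0.539
```

```bash
python3 -c "
from h import *
im,d,Q=look('scene14.png',(180,340,130,270),5)
caps(im,d)
im,d=eyes.snapshot('top'); cv2.imwrite('pics/top14.png',im[:,:,::-1])"
```

```text
t 14.65 p [0.3125 0.2715 0.2404] station [-0.0928 -0.0005] xaz 94.38 zax [ 0.0665  0.0138 -0.9977] tool x z 0.0087 F [-0.2 -0.1  0.6] tau [0.02 0.02 0.  ] gap 0.539
[237 187  13  12 133] [242.9 192.5] [0.0002 0.0297 0.0544]
[251 211  14  13 148] [257.4 216.8] [ 0.0002 -0.0301  0.0544]
red [-0.0001  0.0006  0.0501] 52
```

View pics/scene14.png

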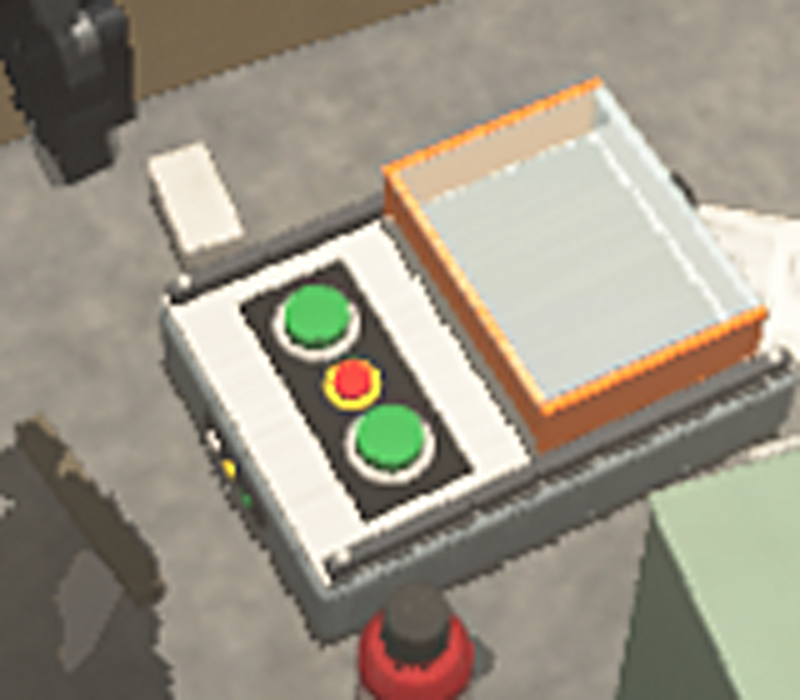

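View pics/top14.png

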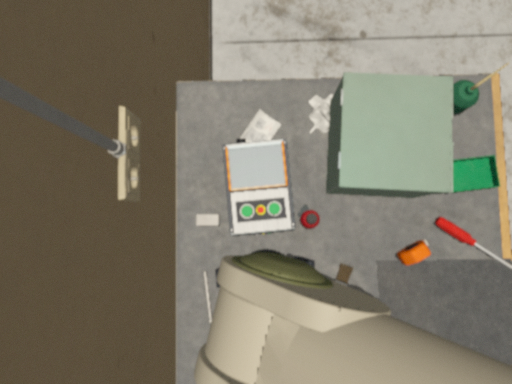

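```bash
python3 -c "
from h import *
c,n=np.cos(YAW),np.sin(YAW)
for p in cast('scene',np.array([[387,172],[545,410]])/5+[180,130]-.4,.081): w=p[:2]-MID; print('hood front station x',c*w[0]+n*w[1],'-> joint',c*w[0]+n*w[1]+.035)
report(); job.sign_off()"
```

```text
hood front station x 0.04590915495383463 -> joint 0.08090915495383463
hood front station x 0.04697775529553269 -> joint 0.0819777552955327
t 14.75 p [0.3147 0.2723 0.2402] station [-0.0905  0.    ] xaz 94.27 zax [ 0.0659  0.0151 -0.9977] tool x z 0.0102 F [-0.4 -0.2 -0.3] tau [-0.07  0.03 -0.07] gap 0.539
the job is handed in; nothing more can be done
```

The interlock reset is done and the job was handed in at about 14.8 s. With the fingers shut, I pushed the hood back to its stop. I then pressed both green keys together with one stroke, held them about 2.7 s and released both with one quick lift.

**Last checks:**
- **Hood:** it measures about 0.081 m of travel, which is against its 0.08 m stop within measuring error.
- **Keys:** both caps read 48.5 mm high during the hold and are back up at 54.4 mm.
- **Stop button:** it read 50.1–50.7 mm throughout, so it was not pressed.
- **Things around the station:** the block, bottle and stone look unmoved in the pictures. The last top view hid the stone, so I judged that one from the scene view only.
- **Robot:** it stands clear of everything, with no force on the tool. The highest force I read was about 34 N at the wrist, while the keys were held down.

**What disagreed:**
- **Fingertip position:** in the camera depth, the fingertips were about 33 mm behind the reported TCP, not 8 mm ahead as described. I worked from the pictures and the force readings, and nothing was touched where the stated numbers said it would be.
- **Tool tilt:** the tool leaned about 0.7° sideways, so the right key probably led the left by under 1 mm during the stroke. It also tipped forward about 3.6° during the hold, and both caps stayed down.

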